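# Close the quick-turn lid of the waste bottle without crossing its threads

### The job

Put the blue quick-turn lid on the white waste bottle that stands open in its tray and close it clockwise until it is fully home. Start it gently: if it goes stiff early, while the lid still stands high, the threads are crossed, so do not force it but turn it back anticlockwise until it drops in, then close it. Leave the wash bottle, the beaker and the marker where they are.

Things in the scene. Friction and masses are not known exactly. Their poses are not given: they have to be found in the camera images.
- lid_center (a point): the blue lid: a round fluted cap 56 mm across, 34 mm high, loose, about 60 g, at first standing on the bench open side down. The point lies on its axis half-way up, 17 mm above its lower edge; z is its axis, up. It can be gripped from above at any angle across its 56 mm; grip it in its upper half, about 25 mm above the lower edge.
- lid: the same lid; origin at the centre of its lower edge. The crown is solid for the upper 12 mm; under it is a hollow skirt 22 mm deep with a 51 mm bore. Inside, 13 mm below the crown's underside, three lugs 4 mm thick reach in to 40 mm across, at 0, 120 and 240 degrees from its x axis.
- canister: the white waste bottle, 116 mm across, full and too heavy to move, fixed with its neck in a grey tray 184 mm square and 30 mm high; origin under its centre at the bench top
- mouth (a point): centre of the rim of the bottle's open mouth, 168 mm above the bench; z up along the neck. The neck is 37 mm across and carries the thread outside; the skirt passes over it with about 1 mm to spare all round. A black rubber seal ring stands 1.5 mm proud of the rim and gives under the lid, 10 N per mm. A flange 55 mm across lies 30 mm below the rim.
- thread (a point): point on the neck's axis 12 mm below the rim, amid the thread: three right-hand threads 120 degrees apart, 49 mm across, 3 mm thick, each sinking 9 mm per 120 degrees clockwise (seen from above), 204 degrees long. Where they begin differs every time and is not measured; these axes do not tell it. A stop stands across each thread 86 degrees after its beginning.
- home (a point): where lid_center is when the lid is home (4.7 mm below mouth): seal pressed, lugs tight under the threads and against the stops. From the entry the lid screws down to it clockwise in 80 to 105 degrees, 0.75 mm per 10 degrees; the seal stiffens the last 15 degrees, then it stops hard: 0.3 N m is tight, more only strains it. Let go, it springs back 0.3 mm.
- crossed (a point): where lid_center stands (2.5 mm above mouth, 7 above home) when lugs riding on top of the threads have run clockwise against the stops: stiff, crossed. Riding lugs hold it 7 to 13 mm above home. Turned back anticlockwise under some 5 N it rises, then within 105 degrees drops to 5 mm above home: the entry (4.5 to 6 mm above home; turned farther back from there it meets a stop).
- wash_bottle: squeeze wash bottle with a red bent spout, 68x98x192 mm, loose, about 0.15 m behind the waste bottle; origin at its underside
- beaker: small glass beaker, 52 mm across, 66 mm high, loose, to the right of the tray; origin at its underside
- marker: black marker pen, 135 mm long, lying loose on the left of the bench
There are look-alikes about, which are no part of the job. Of the things that look like the lid, take the one that is farthest to the robot's right at the start.

How it is judged:
By the outcome, as a careful person would: the job done as asked, in the order asked, and still so for the second after the job is handed in, with the robot touching nothing.
It also fails if it takes over 70 s, if anything falls off the work surface, if the arm or the gripper's body presses on something with over 40 N, if the wrist force passes 120 N, or if a joint passes its speed limit or range.

### The arm

A 7-joint arm with a two-finger parallel gripper is mounted at the origin on a cart in front of the work surface, level with it; the furniture and walls round the work are solid. World frame = base frame: x ahead of the robot, y to its left, z up, the work surface at z = 0. Lengths are in m, angles in rad, forces in N, time in s.
With the tool pointing down it reaches from about 0.4 to 0.85 m from the base axis. Payload 10.4 kg.
Tool frame: the origin (TCP) lies midway between the tips of the shut fingers; the grasp point (between the pads) lies 19 mm behind it; z points along the fingers, y is the line along which they close (so a half turn about z gives the same grasp; the last joint's range is limited). The gripper opens to 87 mm and grips with 3 to 60 N. Pads are 19 mm wide; open, the fingers measure 117 mm over their backs; the gripper's body (75 mm by 190 mm) begins 51 mm behind the grasp point.
Start: joints at [1.124, 0.332, -0.065, 1.46, 0.022, 1.35, -0.088], TCP at [0.257, -0.57, 0.223] pointing down, gripper open.
Joint ranges: [-2.6, 2.6], [-0.5, 2.12], [-1.47, 1.34], [0.16, 2.42], [-1.27, 4.41], [0.06, 2.06], [-2.6, 2.6]. Speed limits (rad/s): [2.22, 2.22, 2.79, 2.79, 3.14, 3.14, 3.14].

### API

Orientations are given as a unit quaternion [x, y, z, w].
In Python, from bench import r gives the robot as it stands.
- The arm moves only by the tool arm_command, never from a script. Its arguments are lists of equal length, an entry for each row: "xyz": the shift along the world's x, y, z in m, a list of three; "rot": the turn, a rotation vector about the world's x, y, z in rad, a list of three. In form: {"xyz": [[tx, ty, tz], ...], "rot": [[ax, ay, az], ...]}. A call has 1 to 20 rows; each row is the pose to reach, as a shift and turn from the pose commanded when the call began; what a row does not reach only later rows make up. A row lasts 1/12 s, in which the tool goes at most 41.7 mm and 7.16 degrees, less where a joint would pass 70% of its speed; a pose out of reach is approached as far as the arm can. A call with a gripper value outside its range is refused whole. "grip" is the opening, from 0 (shut) to 1 (fully open), set as the call begins (left out, the last holds). The fingers move at their own pace and stop on an object; "squeeze" is the grip in N (left out, the last holds). Time passes only in rows, so rows that repeat a pose let the fingers close. It gives the time, the measured TCP pose, the force, the opening and the grip force at its end, in the units of the state.
- r.read_state(): the state, without advancing time (a new reading comes with each control period).
- r.camera(name): name is "side" or "top"; returns the picture (384x512x3 uint8, red, green, blue); there is no depth.
- r.camera_model(name): a dict with "fx", "fy", "cx", "cy" (pixels), "T" (4x4, takes a point from camera to world coordinates). Camera axes: x right, y up, looking along -z (the intrinsics and any distortion apply to the point x, -y, -z); pixel columns grow to the right and rows downward; lengths in m; the calibration is good to about 2 mm. A picture is of the moment at which its call begins. camera_model takes no time and is no camera call.
- r.close_job(): hands the job in; it is judged then, once.
Trained networks look in the newest picture that a camera, given by its name, has taken for a name from the list of things; names that differ only in an ending like _2 or _b are one class to them, and where a whole thing is asked for, a point or a joint stands for the part that bears it (a point fixed in the world has none). Each returns a list of dicts, best first, with "conf" (0 to 1); they miss things now and then, are a little off and sometimes report something else, mostly with a low value. They report only what shows in the picture. A call takes as long as a camera call. They do not tell look-alikes from the thing itself.
- r.look_for(label, camera): "at" ([x, y, z] in m, in the coordinates of the camera as it stood for that picture, good to about 4 mm: the middle of the surface that is visible of it).
- r.spot_point(label, camera): "at" ([x, y, z] in m, in the coordinates of the camera as it stood for that picture, good to about 4 mm: a listed point, or the origin of a listed thing).
The state is a dict: "time": time; "joint_positions": joint angles; "joint_vel": joint speeds; "joint_torque": joint torques, N m; "ee_pos": TCP position; "eef_rot": TCP orientation; "ft_force": force on the tool from outside, world axes, zero at the start; "torque": the same for the moment, N m; "width": finger opening in m; "grip_force": force on a finger pad.
Only numpy, scipy, OpenCV 4.12 (cv2) and the standard library are available. Lean on these libraries where they do the work, as an engineer would, in place of code of your own. Each camera call takes 0.05 s, during which the arm holds its last target. There are 200 camera calls.

## Working session

There is one attempt and no reset: what is moved stays moved. The work goes in short steps, Python scripts to look and compute and a tool call to move; the robot and the scene stay as the last step left them, time stands still between calls to the robot, and variables do not carry over. Pictures are saved under pics/ and viewed, at most 10 in all, crops included, and the job is handed in when it is done.

Besides the shell and the picture viewer there is one more tool, called after "Emit:" as name(argument=value, ...) on one line, values as JSON. arm_command: Moves the arm, as the interface text tells. Its arguments: {"type":"object","properties":{"xyz":{"type":"array"},"rot":{"type":"array"},"grip":{"type":"number"},"squeeze":{"type":"number"}},"required":["xyz","rot"]}

```bash
mkdir -p pics; ls
cat > h.py <<'E'
from bench import r
import numpy as np, cv2
def w(cam,p):
    T=np.array(r.camera_model(cam)["T"]); return (T@np.r_[p,1])[:3]
def px(cam,P):
    m=r.camera_model(cam); p=np.linalg.inv(np.array(m["T"]))@np.r_[P,1]
    return np.round([m["cx"]+m["fx"]*p[0]/-p[2], m["cy"]+m["fy"]*-p[1]/-p[2]],1)
def snap(cam,name=None):
    im=r.camera(cam)
    if name: cv2.imwrite(f"pics/{name}.png",im[:,:,::-1])
    return im
def net(kind,label,cam):
    for d in getattr(r,kind)(label,cam):
        P=w(cam,d["at"]); print(kind,label,cam,round(d["conf"],2),P.round(4),px(cam,P))
E
python3 - <<'E'
from h import *
a=snap("top");b=snap("side")
cv2.imwrite("pics/both.png",cv2.resize(np.hstack([a,b])[:,:,::-1],(800,300)))
for c in("top","side"):
    m=r.camera_model(c);print({k:(np.round(v,3).tolist()) for k,v in m.items()})
    for l in("lid_center","mouth","home"): net("spot_point",l,c)
    for l in("lid","wash_bottle","beaker","marker"): net("look_for",l,c)
s=r.read_state();print({k:np.round(v,3).tolist() for k,v in s.items()})
E
```

```text
pics
{'fx': 439.479, 'fy': 439.479, 'cx': 247.763, 'cy': 187.812, 'T': [[0.039, 0.976, -0.213, 0.248], [-0.999, 0.038, -0.009, 0.203], [-0.001, 0.213, 0.977, 1.544], [0.0, 0.0, 0.0, 1.0]]}
spot_point lid_center top 0.8 [0.4311 0.5614 0.0144] [147.9 226.2]
spot_point lid_center top 0.71 [0.5037 0.2586 0.0131] [235.3 209.2]
spot_point lid_center top 0.64 [0.4945 0.6717 0.0144] [118.3 207.1]
spot_point lid_center top 0.46 [ 0.5714 -0.0819 -0.004 ] [331.1 195.1]
spot_point mouth top 0.62 [ 0.573  -0.0877  0.1659] [342.6 184.2]
spot_point home top 0.73 [ 0.5702 -0.0848  0.1646] [341.6 185.1]
spot_point home top 0.17 [0.5042 0.2612 0.0011] [234.7 209.6]
look_for lid top 0.78 [0.4992 0.2607 0.0359] [234.5 209.3]
look_for lid top 0.75 [0.4349 0.5621 0.0296] [146.8 224.6]
look_for lid top 0.57 [0.497  0.6633 0.0323] [119.3 205.6]
look_for wash_bottle top 0.93 [ 0.6994 -0.1316  0.1155] [352.2 151.6]
look_for wash_bottle top 0.57 [0.4643 0.4282 0.0147] [186.6 218.3]
look_for beaker top 0.6 [ 0.4833 -0.2128  0.028 ] [370.5 219.5]
look_for marker top 0.58 [0.4664 0.4282 0.0139] [186.6 217.7]
look
[... 786 characters left out ...]
 0.59 [ 0.7044 -0.1197  0.0912] [216.4 151.3]
look_for wash_bottle side 0.37 [ 0.5719 -0.0472  0.0406] [248.5 171.1]
look_for beaker side 0.58 [ 0.4826 -0.1954  0.0457] [268.1 150.7]
look_for marker side 0.71 [0.4735 0.4347 0.0183] [283.1 265. ]
look_for marker side 0.67 [ 0.5702 -0.0483  0.0399] [248.9 171. ]
{'time': 0.8, 'joint_positions': [1.124, 0.332, -0.065, 1.46, 0.022, 1.35, -0.089], 'joint_vel': [-0.001, 0.0, -0.001, 0.002, -0.002, 0.001, -0.0], 'joint_torque': [-0.001, -62.3, 0.025, -39.01, -0.061, 0.031, 0.0], 'ee_pos': [0.257, -0.57, 0.223], 'eef_rot': [0.978, 0.21, 0.0, 0.0], 'ft_force': [0.127, 0.387, -1.081], 'torque': [-0.062, 0.004, -0.0], 'grip_force': 0.0, 'width': 0.087}
```

View pics/both.png

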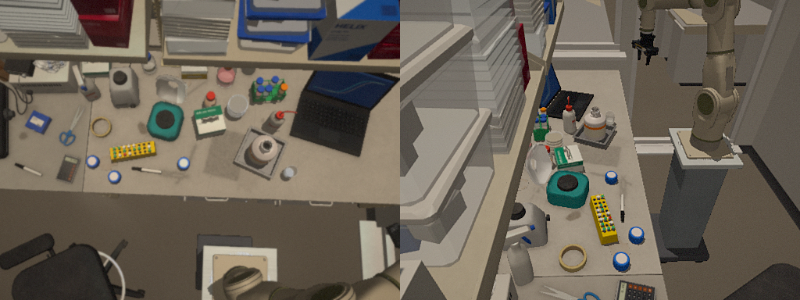

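Run:
```python
from h import *
a=r.camera("top")
cv2.imwrite("pics/crop.png",cv2.resize(a[130:270,90:410,::-1],(800,350),interpolation=cv2.INTER_CUBIC))
# refine blue blobs
b=r.camera("side")
for n,im in(("top",a),("side",b)):
    h=cv2.cvtColor(im,cv2.COLOR_RGB2HSV); m=cv2.inRange(h,(98,90,40),(128,255,255))
    k,_,st,c=cv2.connectedComponentsWithStats(m)
    print(n,[(st[i].tolist(),c[i].round(1).tolist()) for i in range(1,k) if st[i,4]>25])
    print([px(n,P) for P in([.5,.26,.034],[.5,.26,0],[.571,-.086,.168])])
```

```text
top [([304, 0, 108, 73, 1447], [355.6, 44.0]), ([315, 0, 103, 26, 1175], [362.7, 18.7]), ([435, 0, 77, 27, 1585], [480.3, 13.6]), ([403, 55, 81, 23, 722], [447.7, 68.7]), ([394, 91, 110, 47, 3087], [449.0, 110.2]), ([348, 97, 9, 9, 59], [351.9, 101.3]), ([329, 99, 8, 9, 58], [332.5, 102.9]), ([330, 108, 19, 10, 136], [339.0, 112.9]), ([33, 142, 31, 28, 341], [48.0, 155.5]), ([78, 167, 18, 19, 90], [87.2, 174.7]), ([110, 199, 17, 15, 86], [119.2, 206.9]), ([228, 201, 15, 16, 82], [235.1, 209.5]), ([138, 218, 17, 16, 89], [147.0, 226.3])]
[array([234.7, 209.2]), array([235. , 210.8]), array([342.2, 184.6])]
side [([183, 0, 17, 31, 304], [192.0, 13.4]), ([180, 83, 25, 55, 624], [191.3, 111.9]), ([180, 146, 8, 11, 75], [183.1, 150.9]), ([173, 151, 5, 7, 26], [174.9, 153.9]), ([263, 219, 15, 17, 152], [269.9, 228.6]), ([166, 288, 7, 7, 32], [169.1, 290.7]), ([293, 290, 19, 22, 230], [301.7, 302.6]), ([155, 303, 13, 10, 54], [161.6, 306.9]), ([273, 322, 21, 25, 266], [282.7, 336.3]), ([227, 374, 29, 10, 98], [242.7, 378.6])]
[array([271. , 223.3]), array([270.6, 230.4]), array([248.7, 139.1])]
```

View pics/crop.png

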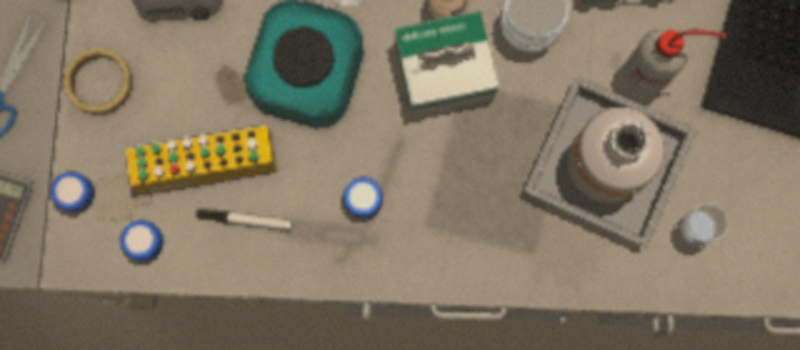

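Lid-like things in the top image: (119,207), (147,226) and (235,209). The last has the smallest y (0.26), so it is the farthest to the robot's right. The crop confirms it is a blue fluted cap standing at crop (362,198). The open bottle mouth is at crop (630,140), which is (342,186) in the image and (0.571,-0.086) in the world.

Emit:
arm_command(xyz=[[0,0,0.04],[0,0.02,0.08],[0.245,0.83,0.12],[0.245,0.83,0.12],[0.245,0.83,0.12],[0.245,0.83,0.12],[0.245,0.83,0.12],[0.245,0.83,0.12],[0.245,0.83,0.12],[0.245,0.83,0.12],[0.245,0.83,0.12],[0.245,0.83,0.12],[0.245,0.83,0.12],[0.245,0.83,0.12],[0.245,0.83,0.12],[0.245,0.83,0.12],[0.245,0.83,0.12],[0.245,0.83,0.12],[0.245,0.83,0.12],[0.245,0.83,0.12]], rot=[[0,0,0],[0,0,0],[0,0,0],[0,0,0],[0,0,0],[0,0,0],[0,0,0],[0,0,0],[0,0,0],[0,0,0],[0,0,0],[0,0,0],[0,0,0],[0,0,0],[0,0,0],[0,0,0],[0,0,0],[0,0,0],[0,0,0],[0,0,0]], grip=1, squeeze=5)

```text
time: 2.57
ee_pos: [0.4738, 0.1679, 0.3384]
eef_rot: [0.978, 0.21, 0.001, 0.0]
ft_force: [0.4, 0.8, -0.8]
width: 0.0871
grip_force: 0.0
```

Emit:
arm_command(xyz=[[0.025,0.08,0],[0.025,0.08,0],[0.025,0.08,-0.1],[0.025,0.08,-0.24],[0.025,0.08,-0.24],[0.025,0.08,-0.24],[0.025,0.08,-0.24],[0.025,0.08,-0.24],[0.025,0.08,-0.24],[0.025,0.08,-0.24],[0.025,0.08,-0.24]], rot=[[0,0,0],[0,0,0],[0,0,0],[0,0,0],[0,0,0],[0,0,0],[0,0,0],[0,0,0],[0,0,0],[0,0,0],[0,0,0]])

```text
time: 3.48
ee_pos: [0.4996, 0.2468, 0.0999]
eef_rot: [0.978, 0.21, 0.001, -0.0]
ft_force: [0.6, -0.2, 1.5]
width: 0.0868
grip_force: 0.0
```

Run:
```python
from h import *
s=r.read_state();print({k:np.round(v,4).tolist() for k,v in s.items()})
snap("side");net("spot_point","lid_center","side");net("spot_point","mouth","side")
a=r.camera("top");net("spot_point","mouth","top")
b=r.camera("side")
cv2.imwrite("pics/c2.png",np.hstack([cv2.resize(a[150:250,210:310,::-1],(400,400)),cv2.resize(b[170:270,210:310,::-1],(400,400))]))
```

```text
{'time': 3.4833, 'joint_positions': [0.2093, 0.4366, -0.9118, 1.7527, 0.3778, 1.1365, -1.9659], 'joint_vel': [0.0046, -0.0196, -0.0068, -0.0149, 0.0027, -0.0028, -0.0025], 'joint_torque': [0.0553, -48.5088, -11.6477, -32.1173, 0.0523, -0.0481, -0.02], 'ee_pos': [0.4996, 0.2468, 0.0999], 'eef_rot': [0.9776, 0.2104, 0.0012, -0.0004], 'ft_force': [0.6351, -0.1857, 1.489], 'torque': [0.0152, -0.0641, 0.0093], 'grip_force': 0.0, 'width': 0.0868}
spot_point lid_center side 0.86 [0.4333 0.5702 0.0169] [301.5 301.7]
spot_point lid_center side 0.76 [0.5022 0.2597 0.0152] [270.2 227.2]
spot_point lid_center side 0.65 [0.4951 0.6682 0.0182] [283.1 333.3]
spot_point lid_center side 0.3 [ 4.703e-01  4.292e-01 -3.000e-04] [283.5 267.6]
spot_point mouth side 0.84 [ 0.57   -0.0868  0.1693] [249.  138.7]
spot_point mouth side 0.19 [ 4.691e-01  4.301e-01 -1.000e-04] [283.9 267.7]
spot_point mouth top 0.68 [ 0.5749 -0.0858  0.1654] [342.  183.6]
spot_point mouth top 0.49 [ 0.4786 -0.2139 -0.0015] [368.5 222. ]
```

View pics/c2.png

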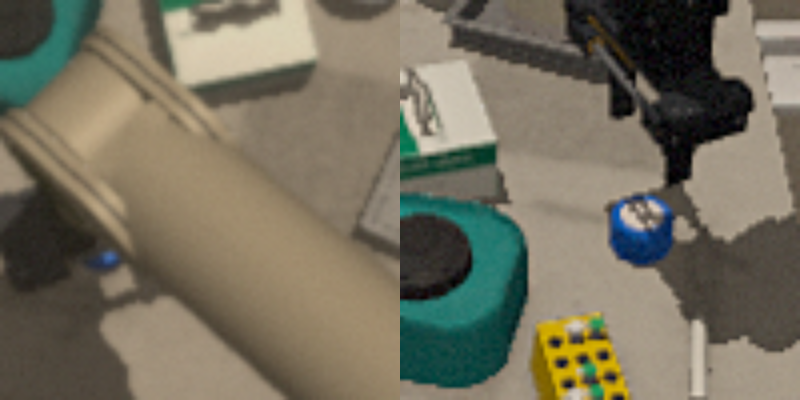

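The side crop (right half) shows the lid upright at crop (640,230). The gripper is just behind it, the teal tub is to its left, and the way down is clear.

Emit:
arm_command(xyz=[[0.002,0.013,0],[0.002,0.013,-0.04],[0.002,0.013,-0.07],[0.002,0.013,-0.091],[0.002,0.013,-0.093],[0.002,0.013,-0.093],[0.002,0.013,-0.093]], rot=[[0,0,0],[0,0,0],[0,0,0],[0,0,0],[0,0,0],[0,0,0],[0,0,0]])

```text
time: 4.37
ee_pos: [0.5013, 0.2596, 0.0061]
eef_rot: [0.978, 0.21, 0.001, -0.0]
ft_force: [0.3, 0.0, -0.4]
width: 0.0871
grip_force: 0.0
```

Emit:
arm_command(xyz=[[0,0,0],[0,0,0],[0,0,0],[0,0,0],[0,0,0],[0,0,0],[0,0,0],[0,0,0]], rot=[[0,0,0],[0,0,0],[0,0,0],[0,0,0],[0,0,0],[0,0,0],[0,0,0],[0,0,0]], grip=0.5, squeeze=4)

```text
time: 5.03
ee_pos: [0.5007, 0.259, 0.0048]
eef_rot: [0.978, 0.21, 0.0, 0.0]
ft_force: [-0.5, -0.5, 2.8]
width: 0.0556
grip_force: 4.0
```

Emit:
arm_command(xyz=[[0,0,0.0],[0,0,0],[0,0,0.04],[0,0,0.08],[0,0,0.1],[0,0,0.1],[0,0,0.1],[0,0,0.1],[0,0,0.1],[0,0,0.1],[0,0,0.1],[0,0,0.1],[0,0,0.1],[0,0,0.1],[0,0,0.1],[0,0,0.1],[0,0,0.1],[0,0,0.1],[0,0,0.1],[0,0,0.1]], rot=[[0,0,0],[0,0,0],[0,0,0],[0,0,0.1],[0,0,2.2],[0,0,2.2],[0,0,2.2],[0,0,2.2],[0,0,2.2],[0,0,2.2],[0,0,2.2],[0,0,2.2],[0,0,2.2],[0,0,2.2],[0,0,2.2],[0,0,2.2],[0,0,2.2],[0,0,2.2],[0,0,2.2],[0,0,2.2]], grip=1)

```text
time: 6.7
ee_pos: [0.5005, 0.2589, 0.1045]
eef_rot: [0.301, 0.954, 0.0, -0.0]
ft_force: [-0.5, -0.5, 0.4]
width: 0.0868
grip_force: 0.0
```

Run:
```python
from h import *
s=r.read_state();print({k:np.round(s[k],4).tolist() for k in("ee_pos","eef_rot","joint_positions")})
q=s["eef_rot"];print(2*np.degrees(np.arctan2(q[1],q[0])))
```

```text
{'ee_pos': [0.5005, 0.2589, 0.1045], 'eef_rot': [0.3011, 0.9536, 0.0, -0.0001], 'joint_positions': [0.4207, 0.6855, -1.3132, 1.7205, 0.6901, 1.2923, -0.0862]}
144.9504975349389
```

Emit:
arm_command(xyz=[[0,0,-0.04],[0,0,-0.08],[0,0,-0.096],[0,0,-0.098],[0,0,-0.098],[0,0,-0.098]], rot=[[0,0,0],[0,0,0],[0,0,0],[0,0,0],[0,0,0],[0,0,0]])

```text
time: 7.2
ee_pos: [0.5013, 0.2599, 0.0085]
eef_rot: [0.304, 0.953, 0.001, 0.001]
ft_force: [0.2, 0.7, 0.2]
width: 0.0872
grip_force: 0.0
```

Emit:
arm_command(xyz=[[0,0,0],[0,0,0],[0,0,0],[0,0,0],[0,0,0],[0,0,0],[0,0,0],[0,0,0]], rot=[[0,0,0],[0,0,0],[0,0,0],[0,0,0],[0,0,0],[0,0,0],[0,0,0],[0,0,0]], grip=0.5, squeeze=30)

```text
time: 7.87
ee_pos: [0.5008, 0.2591, 0.0069]
eef_rot: [0.304, 0.953, 0.0, 0.0]
ft_force: [0.2, 0.1, 3.1]
width: 0.055
grip_force: 30.0
```

Emit:
arm_command(xyz=[[0,0,0.02],[0,0,0.06],[0,0,0.1],[0,0,0.14],[0,0,0.18],[0,0,0.22],[0,0,0.25],[0,0,0.25]], rot=[[0,0,0],[0,0,0],[0,0,0],[0,0,0],[0,0,0],[0,0,0],[0,0,0],[0,0,0]])

```text
time: 8.53
ee_pos: [0.5015, 0.2609, 0.2625]
eef_rot: [0.304, 0.953, 0.003, 0.002]
ft_force: [0.3, 0.1, -0.7]
width: 0.055
grip_force: 30.0
```

Run:
```python
from h import *
s=r.read_state();print({k:np.round(s[k],4).tolist() for k in("time","ee_pos","eef_rot","joint_positions","ft_force","torque","width")})
q=s["eef_rot"];print(2*np.degrees(np.arctan2(q[1],q[0])))
snap("top");net("spot_point","lid_center","top");snap("side");net("spot_point","lid_center","side")
```

```text
{'time': 8.5333, 'ee_pos': [0.5015, 0.2609, 0.2625], 'eef_rot': [0.3038, 0.9527, 0.0026, 0.0024], 'joint_positions': [0.4693, 0.5321, -1.4098, 1.5207, 0.5278, 1.5262, 0.016], 'ft_force': [0.3006, 0.1048, -0.6538], 'torque': [0.1006, -0.1779, -0.0033], 'width': 0.055}
144.62724909903386
spot_point lid_center top 0.67 [0.4322 0.5599 0.0159] [148.2 225.9]
spot_point lid_center top 0.66 [0.4936 0.6724 0.0177] [117.8 207.2]
spot_point lid_center top 0.58 [ 0.5761 -0.0884  0.169 ] [343. 183.]
spot_point lid_center side 0.93 [0.4963 0.6703 0.0165] [282.7 334.3]
spot_point lid_center side 0.84 [0.4308 0.5697 0.0194] [302.4 301. ]
spot_point lid_center side 0.62 [0.5009 0.2601 0.2664] [274.  168.1]
```

Emit:
arm_command(xyz=[[0.07,-0.346,0],[0.07,-0.346,0],[0.07,-0.346,0],[0.07,-0.346,0],[0.07,-0.346,0],[0.07,-0.346,0],[0.07,-0.346,0],[0.07,-0.346,0],[0.07,-0.346,0],[0.07,-0.346,0],[0.07,-0.346,0],[0.07,-0.346,0],[0.07,-0.346,0],[0.07,-0.346,0],[0.07,-0.346,0]], rot=[[0,0,-0.5],[0,0,-0.5],[0,0,-0.5],[0,0,-0.5],[0,0,-0.5],[0,0,-0.5],[0,0,-0.5],[0,0,-0.5],[0,0,-0.5],[0,0,-0.5],[0,0,-0.5],[0,0,-0.5],[0,0,-0.5],[0,0,-0.5],[0,0,-0.5]])

```text
time: 9.98
ee_pos: [0.5704, -0.086, 0.2566]
eef_rot: [0.53, 0.848, -0.0, 0.0]
ft_force: [-0.8, 1.7, -1.3]
width: 0.0553
grip_force: 30.0
```

Run:
```python
from h import *
s=r.read_state();print({k:np.round(s[k],4).tolist() for k in("time","ee_pos","eef_rot","joint_positions","ft_force","torque","width")})
q=s["eef_rot"];print(2*np.degrees(np.arctan2(q[1],q[0])))
for i in range(3):
    b=snap("side");net("spot_point","lid_center","side");net("spot_point","mouth","side");net("spot_point","home","side")
a=r.camera("top")
cv2.imwrite("pics/c3.png",np.hstack([cv2.resize(a[140:220,300:380,::-1],(400,400)),cv2.resize(b[90:190,200:300,::-1],(400,400))]))
```

```text
{'time': 9.9833, 'ee_pos': [0.5704, -0.086, 0.2566], 'eef_rot': [0.5295, 0.8483, -0.0001, 0.0001], 'joint_positions': [1.0327, 0.52, -1.3213, 1.4949, 0.5035, 1.5143, 0.171], 'ft_force': [-0.7645, 1.7303, -1.3009], 'torque': [-0.0024, -0.1666, -0.0232], 'width': 0.0553}
116.05247350646205
spot_point lid_center side 0.94 [0.4333 0.5678 0.0192] [301.4 300.5]
spot_point lid_center side 0.75 [ 7.082e-01 -1.575e-01  6.000e-04] [216.9 164.3]
spot_point lid_center side 0.69 [ 0.5682 -0.0852  0.2659] [249.6 116.8]
spot_point lid_center side 0.68 [0.4925 0.6686 0.0194] [284.1 333.1]
spot_point mouth side 0.79 [ 0.5675 -0.0874  0.1669] [249.6 139.2]
spot_point home side 0.79 [ 0.5718 -0.0874  0.1639] [248.5 139.8]
spot_point lid_center side 0.76 [0.4941 0.6694 0.0201] [283.6 333.3]
spot_point lid_center side 0.6 [ 0.5669 -0.0882  0.2684] [250.  115.8]
spot_point lid_center side 0.23 [ 0.7071 -0.1618  0.0036] [217.1 163.2]
spot_point mouth side 0.89 [ 0.5691 -0.0857  0.1631] [249.2 140.2]
spot_point home side 0.69 [ 0.5696 -0.0878  0.1657] [249.1 139.4]
spot_point lid_center side 0.71 [0.4332 0.5669 0.0165] [301.4 300.8]
spot_point lid_center side 0.67 [0.4982 0.6687 0.0159] [281.9 333.9]
spot_point lid_center side 0.49 [ 0.57   -0.0862  0.2645] [249.2 117. ]
spot_point mouth side 0.69 [ 0.5714 -0.0876  0.165 ] [248.6 139.6]
spot_point home side 0.73 [ 0.5747 -0.0846  0.1651] [247.8 139.9]
```

View pics/c3.png

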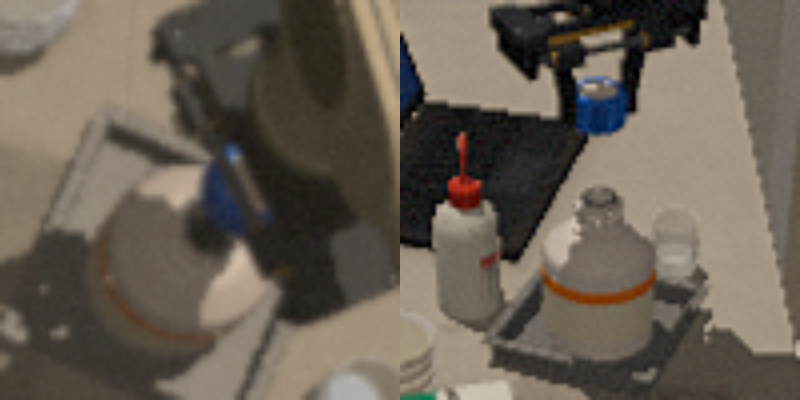

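Emit:
arm_command(xyz=[[0.001,0,-0.03],[0.001,0,-0.06],[0.001,0,-0.07],[0.001,0,-0.072],[0.001,0,-0.074],[0.001,0,-0.076],[0.001,0,-0.076]], rot=[[0,0,0],[0,0,0],[0,0,0],[0,0,0],[0,0,0],[0,0,0],[0,0,0]])

```text
time: 11.22
ee_pos: [0.5721, -0.0869, 0.1817]
eef_rot: [0.53, 0.848, 0.0, 0.001]
ft_force: [-0.2, 1.3, -0.9]
width: 0.0546
grip_force: 30.0
```

Emit:
arm_command(xyz=[[0,0,-0.002],[0,0,-0.004],[0,0,-0.006],[0,0,-0.008],[0,0,-0.008]], rot=[[0,0,0],[0,0,0],[0,0,0],[0,0,0],[0,0,0]])

```text
time: 11.63
ee_pos: [0.5714, -0.0871, 0.1722]
eef_rot: [0.53, 0.848, -0.0, -0.0]
ft_force: [-0.5, 0.2, 0.1]
width: 0.0549
grip_force: 30.0
```

Emit:
arm_command(xyz=[[0,0,-0.001],[0,0,-0.002],[0,0,-0.003],[0,0,-0.004],[0,0,-0.004],[0,0,-0.004]], rot=[[0,0,0],[0,0,0],[0,0,0],[0,0,0],[0,0,0],[0,0,0]])

```text
time: 12.13
ee_pos: [0.5722, -0.0877, 0.17]
eef_rot: [0.531, 0.848, -0.0, 0.001]
ft_force: [-2.3, -2.8, 11.3]
width: 0.0552
grip_force: 30.0
```

Emit:
arm_command(xyz=[[0,0,-0.001],[0,0,-0.002],[0,0,-0.003],[0,0,-0.003],[0,0,-0.003]], rot=[[0,0,0],[0,0,0],[0,0,0],[0,0,0],[0,0,0]])

```text
time: 12.55
ee_pos: [0.573, -0.0885, 0.1679]
eef_rot: [0.531, 0.847, -0.0, 0.002]
ft_force: [-1.9, -5.9, 17.7]
width: 0.0551
grip_force: 30.1
```

Run:
```python
from h import *
s=r.read_state();print({k:np.round(s[k],4).tolist() for k in("time","ee_pos","eef_rot","ft_force","torque","width")})
```

```text
{'time': 12.55, 'ee_pos': [0.573, -0.0885, 0.1679], 'eef_rot': [0.5309, 0.8474, -0.0002, 0.0021], 'ft_force': [-1.8558, -5.9038, 17.7351], 'torque': [-1.2939, 0.6569, 0.1537], 'width': 0.0551}
```

Emit:
arm_command(xyz=[[0,0,0.004],[-0.001,-0.001,0.005],[-0.0015,-0.001,0.005],[-0.0015,-0.001,0.005]], rot=[[0,0,0],[0,0,0],[0,0,0],[0,0,0]])

```text
time: 12.88
ee_pos: [0.5698, -0.088, 0.1703]
eef_rot: [0.53, 0.848, -0.0, -0.0]
ft_force: [-0.1, 0.3, -0.6]
width: 0.0549
grip_force: 30.0
```

Emit:
arm_command(xyz=[[0,0,-0.001],[0,0,-0.002],[0,0,-0.003],[0,0,-0.004],[0,0,-0.005],[0,0,-0.005]], rot=[[0,0,0],[0,0,0],[0,0,0],[0,0,0],[0,0,0],[0,0,0]])

```text
time: 13.38
ee_pos: [0.5702, -0.0876, 0.1663]
eef_rot: [0.53, 0.848, 0.0, 0.0]
ft_force: [-2.9, 0.2, 7.5]
width: 0.0549
grip_force: 30.0
```

Run:
```python
from h import *
s=r.read_state();print({k:np.round(s[k],4).tolist() for k in("time","ee_pos","eef_rot","ft_force","torque","width")})
```

```text
{'time': 13.3833, 'ee_pos': [0.5702, -0.0876, 0.1663], 'eef_rot': [0.5301, 0.848, 0.0001, 0.0001], 'ft_force': [-2.9387, 0.189, 7.4639], 'torque': [0.039, 0.6055, -0.0318], 'width': 0.0549}
```

Emit:
arm_command(xyz=[[-0.0005,0,0],[-0.0005,0,0],[-0.0005,0,0],[-0.0005,0,0],[-0.0005,0,0]], rot=[[0,0,0.06],[0,0,0.12],[0,0,0.18],[0,0,0.24],[0,0,0.24]])

```text
time: 13.8
ee_pos: [0.5695, -0.0881, 0.1653]
eef_rot: [0.424, 0.906, 0.0, -0.0]
ft_force: [-0.5, -0.0, -1.1]
width: 0.0551
grip_force: 30.0
```

```bash
cat > s.py <<'E'
from h import *
s=r.read_state();print({k:np.round(s[k],4).tolist() for k in("time","ee_pos","ft_force","torque","width")},"j7",round(s["joint_positions"][6],2))
q=s["eef_rot"];print("yaw",(2*np.degrees(np.arctan2(q[1],q[0]))).round(1),"center above home mm",((s["ee_pos"][2]+.0101-.1633)*1e3).round(1))
E
python3 s.py
```

```text
{'time': 13.8, 'ee_pos': [0.5695, -0.0881, 0.1653], 'ft_force': [-0.4917, -0.0213, -1.0788], 'torque': [0.0349, -0.0793, -0.0202], 'width': 0.0551} j7 0.34
yaw 129.9 center above home mm 12.1
```

Emit:
arm_command(xyz=[[0,0,-0.001],[0,0,-0.002],[0,0,-0.003],[0,0,-0.003],[0,0,-0.003]], rot=[[0,0,0],[0,0,0],[0,0,0],[0,0,0],[0,0,0]])

```text
time: 14.22
ee_pos: [0.5695, -0.088, 0.1625]
eef_rot: [0.425, 0.905, -0.0, -0.0]
ft_force: [-0.0, 0.3, -1.1]
width: 0.0551
grip_force: 30.0
```

```bash
python3 s.py
```

```text
{'time': 14.2167, 'ee_pos': [0.5695, -0.088, 0.1625], 'ft_force': [-0.0194, 0.2813, -1.0666], 'torque': [0.0985, -0.0432, -0.0198], 'width': 0.0551} j7 0.34
yaw 129.7 center above home mm 9.3
```

Still free at 9.3 mm above home, so I'll go on down.

Emit:
arm_command(xyz=[[0,0,-0.001],[0,0,-0.002],[0,0,-0.003],[0,0,-0.004],[0,0,-0.004],[0,0,-0.004]], rot=[[0,0,0],[0,0,0],[0,0,0],[0,0,0],[0,0,0],[0,0,0]])

```text
time: 14.72
ee_pos: [0.5695, -0.0876, 0.1591]
eef_rot: [0.425, 0.905, 0.0, 0.0]
ft_force: [-3.4, 1.3, 6.9]
width: 0.0546
grip_force: 30.0
```

```bash
python3 s.py
```

```text
{'time': 14.7167, 'ee_pos': [0.5695, -0.0876, 0.1591], 'ft_force': [-3.3627, 1.2716, 6.9265], 'torque': [0.322, 0.6413, -0.0182], 'width': 0.0546} j7 0.34
yaw 129.7 center above home mm 5.9
```

Emit:
arm_command(xyz=[[-0.0003,0,0],[-0.0005,0,-0.0003],[-0.0005,0,-0.0007],[-0.0005,0,-0.001],[-0.0005,0,-0.0013],[-0.0005,0,-0.0013]], rot=[[0,0,-0.06],[0,0,-0.13],[0,0,-0.2],[0,0,-0.27],[0,0,-0.35],[0,0,-0.35]])

```text
time: 15.22
ee_pos: [0.5685, -0.0876, 0.157]
eef_rot: [0.577, 0.816, -0.0, -0.0]
ft_force: [-3.8, 3.5, -0.7]
width: 0.0548
grip_force: 30.0
```

```bash
python3 s.py
```

```text
{'time': 15.2167, 'ee_pos': [0.5685, -0.0876, 0.157], 'ft_force': [-3.8408, 3.4603, -0.7145], 'torque': [0.4582, 0.6088, -0.1694], 'width': 0.0548} j7 0.02
yaw 109.5 center above home mm 3.8
```

Emit:
arm_command(xyz=[[-0.0003,0.0003,-0.0004],[-0.0005,0.0005,-0.0008],[-0.0005,0.0005,-0.0012],[-0.0005,0.0005,-0.0016],[-0.0005,0.0005,-0.002],[-0.0005,0.0005,-0.0022],[-0.0005,0.0005,-0.0022]], rot=[[0,0,-0.08],[0,0,-0.16],[0,0,-0.24],[0,0,-0.32],[0,0,-0.4],[0,0,-0.45],[0,0,-0.45]])

```text
time: 15.8
ee_pos: [0.5685, -0.0874, 0.1551]
eef_rot: [0.744, 0.668, -0.0, 0.0]
ft_force: [-2.4, 1.6, -0.1]
width: 0.0552
grip_force: 30.0
```

```bash
python3 s.py
```

```text
{'time': 15.8, 'ee_pos': [0.5685, -0.0874, 0.1551], 'ft_force': [-2.4256, 1.5691, -0.12], 'torque': [0.2203, 0.3006, -0.1701], 'width': 0.0552} j7 -0.38
yaw 83.9 center above home mm 1.9
```

Emit:
arm_command(xyz=[[-0.0003,0.0002,-0.0005],[-0.0003,0.0002,-0.0009],[-0.0003,0.0002,-0.0012],[-0.0003,0.0002,-0.0014],[-0.0003,0.0002,-0.0014]], rot=[[0,0,-0.08],[0,0,-0.16],[0,0,-0.24],[0,0,-0.3],[0,0,-0.3]])

```text
time: 16.22
ee_pos: [0.5688, -0.0872, 0.1541]
eef_rot: [0.835, 0.55, 0.0, 0.0]
ft_force: [-0.2, 1.1, 1.6]
width: 0.0549
grip_force: 30.0
```

```bash
python3 s.py
```

```text
{'time': 16.2167, 'ee_pos': [0.5688, -0.0872, 0.1541], 'ft_force': [-0.2133, 1.0749, 1.5871], 'torque': [0.1569, -0.1676, -0.113], 'width': 0.0549} j7 -0.66
yaw 66.7 center above home mm 0.9
```

Emit:
arm_command(xyz=[[0,0,-0.0004],[0,0,-0.0008],[0,0,-0.0011],[0,0,-0.0011]], rot=[[0,0,-0.07],[0,0,-0.14],[0,0,-0.2],[0,0,-0.2]])

```text
time: 16.55
ee_pos: [0.569, -0.087, 0.1534]
eef_rot: [0.886, 0.464, 0.001, 0.0]
ft_force: [0.2, 1.8, 6.0]
width: 0.0547
grip_force: 30.0
```

```bash
python3 s.py
```

```text
{'time': 16.55, 'ee_pos': [0.569, -0.087, 0.1534], 'ft_force': [0.2125, 1.8366, 5.9633], 'torque': [0.2152, 0.0638, -0.1151], 'width': 0.0547} j7 -0.84
yaw 55.3 center above home mm 0.2
```

Emit:
arm_command(xyz=[[0,0,-0.0003],[0,0,-0.0006],[0,0,-0.0006]], rot=[[0,0,-0.05],[0,0,-0.1],[0,0,-0.1]])

```text
time: 16.8
ee_pos: [0.5692, -0.0869, 0.153]
eef_rot: [0.908, 0.42, 0.001, 0.001]
ft_force: [-0.3, 0.9, 7.6]
width: 0.055
grip_force: 30.0
```

```bash
python3 s.py
```

```text
{'time': 16.8, 'ee_pos': [0.5692, -0.0869, 0.153], 'ft_force': [-0.3095, 0.9335, 7.6212], 'torque': [0.2178, 0.1049, -0.0563], 'width': 0.055} j7 -0.93
yaw 49.6 center above home mm -0.2
```

Emit:
arm_command(xyz=[[0,0,-0.0003],[0,0,-0.0006],[0,0,-0.0006]], rot=[[0,0,-0.05],[0,0,-0.1],[0,0,-0.1]])

```text
time: 17.05
ee_pos: [0.5694, -0.0868, 0.1527]
eef_rot: [0.927, 0.374, 0.001, 0.001]
ft_force: [-0.9, 1.9, 9.1]
width: 0.0551
grip_force: 30.0
```

```bash
python3 s.py
```

```text
{'time': 17.05, 'ee_pos': [0.5694, -0.0868, 0.1527], 'ft_force': [-0.8518, 1.8638, 9.0705], 'torque': [0.1942, 0.1368, -0.0269], 'width': 0.0551} j7 -1.02
yaw 43.9 center above home mm -0.5
```

Emit:
arm_command(xyz=[[0,0,-0.0002],[0,0,-0.0004],[0,0,-0.0004]], rot=[[0,0,-0.05],[0,0,-0.1],[0,0,-0.1]])

```text
time: 17.3
ee_pos: [0.5696, -0.0864, 0.1525]
eef_rot: [0.945, 0.328, 0.001, 0.001]
ft_force: [0.5, 2.2, 10.5]
width: 0.0552
grip_force: 30.0
```

```bash
python3 s.py
```

```text
{'time': 17.3, 'ee_pos': [0.5696, -0.0864, 0.1525], 'ft_force': [0.5156, 2.2431, 10.4951], 'torque': [0.3875, 0.2396, 0.6862], 'width': 0.0552} j7 -1.11
yaw 38.3 center above home mm -0.7
```

Emit:
arm_command(xyz=[[0,0,0],[0,0,0]], rot=[[0,0,0.03],[0,0,0.03]])

```text
time: 17.47
ee_pos: [0.5696, -0.0864, 0.1525]
eef_rot: [0.939, 0.344, 0.001, 0.0]
ft_force: [-1.9, 3.1, 10.8]
width: 0.0553
grip_force: 30.0
```

```bash
python3 s.py
```

```text
{'time': 17.4667, 'ee_pos': [0.5696, -0.0864, 0.1525], 'ft_force': [-1.9434, 3.0599, 10.7535], 'torque': [0.5455, 0.188, 0.191], 'width': 0.0553} j7 -1.08
yaw 40.2 center above home mm -0.7
```

Emit:
arm_command(xyz=[[0,0,0.0012],[0,0,0.0012],[0,0,0.0012],[0,0,0.0012],[0,0,0.0012],[0,0,0.0012]], rot=[[0,0,0],[0,0,0],[0,0,0],[0,0,0],[0,0,0],[0,0,0]], grip=1)

```text
time: 17.97
ee_pos: [0.5681, -0.0875, 0.152]
eef_rot: [0.94, 0.34, -0.0, -0.0]
ft_force: [0.2, -0.5, 0.5]
width: 0.0841
grip_force: 0.0
```

Emit:
arm_command(xyz=[[0,0,0.03],[0,0,0.07],[0,0,0.11],[0,0,0.15],[0,0,0.15]], rot=[[0,0,0],[0,0,0],[0,0,0],[0,0,0],[0,0,0]])

```text
time: 18.38
ee_pos: [0.5707, -0.0866, 0.3099]
eef_rot: [0.94, 0.34, 0.004, 0.002]
ft_force: [0.7, 0.9, 0.2]
width: 0.0869
grip_force: 0.0
```

```bash
python3 s.py
python3 - <<'E'
from h import *
for i in range(2):
    b=snap("side");net("spot_point","lid_center","side")
net("look_for","wash_bottle","side");net("look_for","beaker","side");net("look_for","marker","side")
cv2.imwrite("pics/c4.png",cv2.resize(b[80:190,190:310,::-1],(720,560),interpolation=cv2.INTER_CUBIC))
E
```

```text
{'time': 18.3833, 'ee_pos': [0.5707, -0.0866, 0.3099], 'ft_force': [0.6759, 0.9222, 0.185], 'torque': [0.073, -0.0771, 0.0193], 'width': 0.0869} j7 -1.02
yaw 39.8 center above home mm 156.7
spot_point lid_center side 0.81 [0.4958 0.669  0.0164] [282.8 333.9]
spot_point lid_center side 0.62 [ 0.5651 -0.085   0.1628] [250.2 140.4]
spot_point lid_center side 0.57 [0.4315 0.5664 0.0177] [302.  300.4]
spot_point lid_center side 0.97 [0.4961 0.6701 0.0178] [282.8 334. ]
spot_point lid_center side 0.7 [0.4284 0.5675 0.0161] [303.  301.1]
spot_point lid_center side 0.63 [ 0.5671 -0.0855  0.1614] [249.7 140.6]
look_for wash_bottle side 0.84 [ 0.7053 -0.121   0.0866] [216.2 152. ]
look_for wash_bottle side 0.53 [ 0.5679 -0.0682  0.1754] [249.6 139.8]
look_for wash_bottle side 0.45 [ 0.5712 -0.0445  0.0312] [248.7 173.3]
look_for beaker side 0.55 [ 0.4808 -0.1962  0.0459] [268.5 150.5]
look_for beaker side 0.17 [ 0.5748 -0.0409  0.0336] [247.8 173.3]
look_for marker side 0.53 [0.4713 0.4341 0.0153] [283.7 265.5]
```

View pics/c4.png

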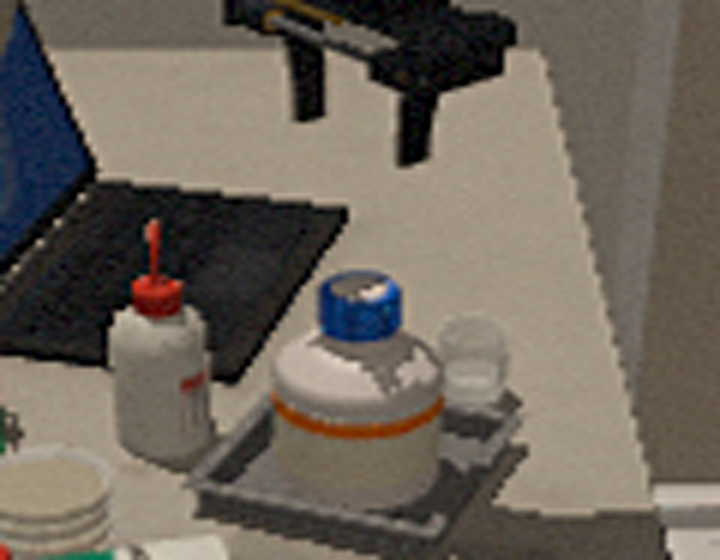

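The picture shows the lid seated level on the bottle at crop (360,305), with its centre at z≈0.162 against 0.163 for home. The wash bottle at (160,370) and the beaker at (472,355) have not moved, and the gripper is clear. The hard stop came after 91° clockwise.

```bash
python3 -c "
from bench import r
print(r.close_job())"
```

```text
the job is handed in; nothing more can be done
None
```

The blue lid is on the waste bottle and closed clockwise to its hard stop. The torque there peaked at about 0.69 N m, above the 0.3 N m that counts as tight, before I eased it back to 0.19. The wash bottle, beaker and marker were left in place, and the job was handed in at about 19 s.

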